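Close up the waste can after dipping it

TASK

The dip check of the flat white waste can is finished. Lift the dip rod straight out of its neck, stand it upright in the narrow holder cup with the steel foot, letting go only when it has reached the bottom; then swing the steel cover over the open dip neck until it stops, and last turn the black cap clockwise until it is fully home and its ratchet has clicked over at least once. Leave the other things on the bench where they are.

Things in the scene. Friction and masses are not known exactly. Their poses are not given: they have to be found in the camera images.
- can: flat white waste can, 160 (x) by 240 (y) mm, in a fixed steel spill tray (200 by 280 mm); cannot move. Origin: middle of the tray's underside on the bench. Can top at z = 113 mm; on it, in the can's frame: cap axis at x 0, y +60 mm; dip neck axis at x 0, y -60; cover pin at x +55, y -60. A fixed black stop mark lies on the cap's +x side, 41 mm from its axis
- dip_neck (a point): centre of the dip neck's rim: a round white neck 40 mm across outside, 26 mm bore, rim 133 mm above the bench; the well under it is deep enough for the rod
- rod: dip rod, 147 mm long, about 120 g: steel shaft 12 mm across, 95 mm long, then a steel flange 40 mm across, 5 mm thick, then a black round grip 26 mm across, 47 mm long. Origin: centre of the shaft's foot; z along the rod to the grip. At first it hangs upright in the dip neck, flange on the rim, foot 38 mm above the bench
- rod_grip (a point): on the rod's axis, 125 mm above its foot, in the middle of the black grip
- cup: holder cup fixed to the bench: round steel foot 84 mm across and 8 mm thick with a narrow white tube on it, 44 mm across outside, 36 mm inside. Origin: middle of its underside; it is told from the glass beaker by the foot and the narrow tube
- cup_floor (a point): centre of the holder cup's inner floor, 10 mm above the bench
- cup_rim (a point): centre of the holder cup's mouth, 88 mm above the bench. The rod leans a little when let go (the flange stays above the rim)
- dip_cover (a joint): angle of the cover in rad: 0 shut, with its disc centred over the dip neck, against a stop; it grows counter-clockwise seen from above as the cover swings away from the neck and from the cap, to 2.1 at most. It stays where it is left; turning it takes about 1 N at the knob
- cover_knob (a point): on the axis of the cover's upright black knob, 12 mm below its top. The knob is 14 mm across and stands 35 mm above the centre of a steel disc 52 mm across (disc top 141.5 mm, knob top 176.5 mm above the bench); it circles the pin at a radius of 55 mm
- cover_pin (a point): on the cover's vertical turning axis, at the same height as cover_knob
- cap_seat (a joint): turn of the cap's grey inner collar (its thread) in rad: grows clockwise seen from above, 2.4 = fully home against its stop, starts 0.8 to 2.0 short of that. About 0.04 N m turns it. The collar is 60 mm across and 13 mm high
- cap_slip (a joint): turn of the black outer cap relative to the grey collar in rad, clockwise seen from above; starts at 0. The collar goes along with the cap until it is home; then the ratchet between them slips in clicks at up to about 0.4 N m, one click every 0.52 rad. Turning back unscrews the collar again. More clicks do no harm
- cap_grip (a point): on the cap's vertical axis, 12 mm below its top. The black ribbed cap is round, 54 to 57 mm across, 31 mm high (128.5 to 159.5 mm above the bench), gripped from above at any yaw; it does not rise or sink. A white bar on its top points the same way as the collar's black rib until the ratchet slips, then leads it by 30 degrees a click
- cap_rib (a point): the black rib on the edge of the grey collar, 30 mm from the cap's axis; when the collar is fully home the rib points at the black stop mark on the can (the can's +x side)
- beaker: bystander: empty glass beaker, 72 mm wide, 95 mm tall, wide-mouthed and without a foot plate: not the rod's holder. Origin: its underside
- amber: bystander: brown glass reagent bottle, 68 mm wide, 150 mm tall. Origin: its underside
- washer: bystander: white plastic bottle with a black top, 72 mm wide, 170 mm tall. Origin: its underside
- jar: bystander: white screw-top jar, 70 mm wide, 70 mm tall. Origin: its underside
- cork: bystander: cork stopper, 28 mm wide, 35 mm tall. Origin: its underside
Mind the look-alikes: they are no part of the job. Leave any blue or green look-alike of the rod alone.

How it is judged:
On the way, in this order (a step that is already met when the one before it is completed fails the run):
1. the dip rod stands upright on the bottom of the holder cup, let go (horizontal distance between rod and cup_floor below 0.02 m and z of rod in the frame of cup_floor below 0.015 m and angle between rod's own z axis and vertical below 0.45 rad and contact force between the fingers and rod below 0.1 N), for 0.2 s.
2. the steel cover is swung shut over the dip neck (value of joint dip_cover below 0.15 rad), for 0.2 s.
3. the cap is fully home and its ratchet has clicked over (value of joint cap_seat above 2.3 rad and value of joint cap_slip above 0.4 rad), for 0.2 s.
At the end, for the whole second after the job is handed in: Rod at rest in the holder cup: foot within 20 mm of its axis and 15 mm of its floor, leaning under 0.45 rad. Cover within 0.15 rad of shut. Collar at 2.3 rad or more (home is 2.4) and the cap slipped at least 0.4 rad on it (one click) (all of step 3 and horizontal distance between rod and cup_floor below 0.02 m and z of rod in the frame of cup_floor below 0.015 m and angle between rod's own z axis and vertical below 0.45 rad and value of joint dip_cover below 0.15 rad and linear speed of rod below 0.02 m/s); the robot touches nothing.
It fails at once if the rod is let go above the holder cup, more than 30 mm from its bottom (horizontal distance between rod and cup_floor below 0.04 m and z of rod in the frame of cup_floor above 0.03 m and contact force between anything else and rod below 0.05 N).
It fails at once if another thing on the bench is shifted by more than 40 mm (distance of any of beaker, amber, washer, jar, cork from where it was at the start of the episode above 0.04 m).
It also fails if it takes over 72 s, if anything falls off the work surface, if the arm or the gripper's body presses on something with over 40 N, if the wrist force passes 120 N, or if a joint passes its speed limit or range.

ROBOT

A 6-joint arm with a two-finger parallel gripper is mounted at the origin on the work surface. World frame = base frame: x ahead of the robot, y to its left, z up, the work surface at z = 0. Lengths are in m, angles in rad, forces in N, time in s.
With the tool pointing down it reaches from about 0.275 to 0.75 m from the base axis. Payload 10.2 kg.
Tool frame: the origin (TCP) lies midway between the tips of the shut fingers; the grasp point (between the pads) lies 19 mm behind it; z points along the fingers, y is the line along which they close (so a half turn about z gives the same grasp; the last joint's range is limited). The gripper opens to 85 mm and grips with 20 to 120 N. Pads are 22 mm wide; open, the fingers measure 114 mm over their backs; the gripper's body (76 mm by 85 mm) begins 54 mm behind the grasp point. The pads swing forward as they close: fully open they stand 13 mm farther back than shut.
Start: joints at [-1.403, 0.313, 1.498, -0, 1.331, -0.223], TCP at [0.2, -0.485, 0.231] pointing down, gripper open.
Joint ranges: [-2.94, 2.94], [-0.97, 2.17], [0.19, 2.56], [-1.23, 4.37], [0.02, 3.11], [-2.88, 2.88]. Speed limits (rad/s): [2.39, 2.39, 3.01, 3.14, 3.14, 3.14].

INTERFACE

Orientations are given as [roll, pitch, yaw] about the fixed x, y, z axes, in that order (R = Rz(yaw) Ry(pitch) Rx(roll)).
In Python, from bench import manip gives the robot as it stands.
- The arm moves only by the tool move_arm, never from a script. Its arguments are lists of equal length, an entry for each row: "jaw": the finger opening in mm, from 0 to 85.4; "slide": the shift along the tool's x, y, z in units of 40 mm (1.0 is 40 mm), a list of three; "turn": the turn, a rotation vector about the tool's x, y, z in rad, a list of three. In form: {"jaw": [jaw, ...], "slide": [[x, y, z], ...], "turn": [[rx, ry, rz], ...]}. A call has 1 to 20 rows; each row is the pose to reach, as a shift and turn from the pose commanded when the call began, along the tool's axes at that moment; what a row does not reach only later rows make up. A row lasts 1/12 s, in which the tool goes at most 41.7 mm and 7.16 degrees, less where a joint would pass 70% of its speed; a pose out of reach is approached as far as the arm can. A call with a gripper value outside its range is refused whole. The fingers move at their own pace and stop on an object; "force" is the grip in N (left out, the last holds). Time passes only in rows, so rows that repeat a pose let the fingers close. It gives the time, the measured TCP pose, the force, the opening and the grip force at its end, in the units of the state.
- manip.observe(): the state, without advancing time (a new reading comes with each control period).
- manip.read_camera(name): name is "side" or "top"; returns a dict with "frame" (384x512x3 uint8, red, green, blue), "camera_matrix" (3x3 intrinsics, pixels), "rvec" (rotation vector, rad) and "tvec" (3), from world to camera coordinates, as OpenCV has them. Camera axes: x right, y down, z forward; pixel columns grow to the right and rows downward; lengths in m; the calibration is good to about 2 mm. A picture is of the moment at which its call begins. There is no depth.
- manip.hand_in(): hands the job in; it is judged then, once.
Trained networks look in a picture, given as the dict that the camera call returned (one of the last four; its "shot" number tells which), for a name from the list of things; names that differ only in an ending like _2 or _b are one class to them, and where a whole thing is asked for, a point or a joint stands for the part that bears it (a point fixed in the world has none). Each returns a list of dicts, best first, with "p" (0 to 1); they miss things now and then, are a little off and sometimes report something else, mostly with a low value. They report only what shows in the picture. A call takes as long as a camera call. They do not tell look-alikes from the thing itself.
- manip.silhouettes(picture, query): "pixels" (384x512 bool, what is visible of it) and "bbox" ([left, top, right, bottom] in pixels, round what is visible of it).
- manip.landmark_of(picture, query): "position" ([column, row] in pixels: a listed point, or the origin of a listed thing).
The state is a dict: "time_s": time; "joint_pos": joint angles; "dq": joint speeds; "effort": joint torques, N m; "eef_pos": TCP position; "tcp_rot": TCP orientation; "force": force on the tool from outside, world axes, zero at the start; "torque": the same for the moment, N m; "gripper_width": finger opening in m; "finger_force": force on a finger pad.
Only numpy, scipy, OpenCV 4.12 (cv2) and the standard library are available. Lean on these libraries where they do the work, as an engineer would, in place of code of your own. Each camera call takes 0.05 s, during which the arm holds its last target. There are 200 camera calls.

## Working session

There is one attempt and no reset: what is moved stays moved. The work goes in short steps, Python scripts to look and compute and a tool call to move; the robot and the scene stay as the last step left them, time stands still between calls to the robot, and variables do not carry over. Pictures are saved under pics/ and viewed, at most 10 in all, crops included, and the job is handed in when it is done.

Besides the shell and the picture viewer there is one more tool, called after ">>>" by a JSON object that holds its "op" and its "data". move_arm: Moves the arm, as the interface text tells. Its arguments: {"type":"object","properties":{"jaw":{"type":"array","items":{"type":"number"}},"slide":{"type":"array","items":{"type":"array","items":{"type":"number"}}},"turn":{"type":"array","items":{"type":"array","items":{"type":"number"}}},"force":{"type":"number"}},"required":["jaw","slide","turn"]}

```bash
mkdir -p pics; cat > h.py <<'E'
import numpy as np, cv2, sys
from bench import manip
from scipy.spatial.transform import Rotation as R
def shot(n): return manip.read_camera(n)
def save(p,name,box=None,s=1):
    f=p["frame"][...,::-1]
    if box: f=f[box[1]:box[3],box[0]:box[2]]
    cv2.imwrite("pics/"+name,cv2.resize(f,None,fx=s,fy=s,interpolation=cv2.INTER_CUBIC))
def ray(p,px):
    Rm=cv2.Rodrigues(np.array(p["rvec"],float))[0]; t=np.array(p["tvec"],float).ravel()
    d=Rm.T@np.linalg.inv(p["camera_matrix"])@np.array([px[0],px[1],1.]); return -Rm.T@t, d
def atz(p,px,z):
    c,d=ray(p,px); return c+d*(z-c[2])/d[2]
def proj(p,X):
    return cv2.projectPoints(np.array(X,float).reshape(-1,1,3),np.array(p["rvec"],float),np.array(p["tvec"],float),np.array(p["camera_matrix"],float),None)[0].reshape(-1,2)
def lm(p,q): return [(np.round(d["position"],1).tolist(),round(float(d["p"]),2)) for d in manip.landmark_of(p,q)]
E
python3 - <<'E'
from h import *
s=manip.observe(); print(s["eef_pos"],s["tcp_rot"],s["time_s"])
Z=dict(can=0,dip_neck=.133,rod_grip=.163,cup_floor=.01,cup_rim=.088,cover_knob=.1645,cover_pin=.1645,cap_grip=.1475,cap_rib=.12,beaker=0,cork=0,jar=0,amber=0,washer=0)
for n in("top","side"):
    p=shot(n); save(p,n+"0.png",s=1.5); print(n,ray(p,(256,192))[0])
    for q,z in Z.items():
        for px,pr in lm(p,q)[:3]: print(q,px,pr,np.round(atz(p,px,z),3)[:2])
E
```

```text
[ 0.19992541 -0.48515379  0.23070656] [-3.14024515e+00 -3.05332362e-04  3.90762779e-01] 0.0
top [ 3.98410872e-01 -1.08855580e-03  1.11330775e+00]
can [185.6, 192.0] 0.81 [0.574 0.221]
dip_neck [197.6, 182.9] 0.71 [0.579 0.161]
rod_grip [349.6, 196.4] 0.75 [ 0.529 -0.264]
rod_grip [179.0, 247.7] 0.64 [0.397 0.204]
rod_grip [214.6, 250.0] 0.6 [0.389 0.108]
cup_floor [300.1, 221.9] 0.87 [ 0.471 -0.144]
cup_floor [296.3, 222.5] 0.32 [ 0.469 -0.132]
cup_rim [300.6, 219.3] 0.88 [ 0.473 -0.136]
cup_rim [158.2, 184.9] 0.59 [0.583 0.286]
cup_rim [271.7, 142.3] 0.39 [ 0.71  -0.056]
cover_knob [220.4, 156.0] 0.87 [0.649 0.092]
cover_pin [198.5, 166.0] 0.58 [0.621 0.153]
cap_grip [154.9, 186.2] 0.83 [0.569 0.278]
cap_grip [219.3, 158.6] 0.32 [0.646 0.097]
cap_rib [148.6, 184.7] 0.93 [0.578 0.305]
beaker [349.3, 198.1] 0.93 [ 0.546 -0.307]
jar [332.0, 167.4] 0.6 [ 0.648 -0.257]
jar [270.0, 143.2] 0.52 [ 0.733 -0.056]
amber [269.2, 144.5] 0.8 [ 0.729 -0.053]
washer [144.9, 255.1] 0.6 [0.375 0.346]
washer [154.4, 182.3] 0.52 [0.608 0.323]
side [0.24351157 0.51817278 0.77503703]
can [199.1, 275.9] 0.87 [0.576 0.216]
dip_neck [207.9, 227.4] 0.63 [0.573 0.164]
rod_grip [209.8, 217.4] 0.92 [0.569 0.158]
rod_grip [222.5, 173.3] 0.88 [0.619 0.037]
rod_grip [264.1, 285.0] 0.76 [0.394 0.233]
cup_rim [310.2, 174.9] 0.73 [ 0.467 -0.135]
cover_knob [200.3, 184.1] 0.67 [0.642 0.092]
cover_knob [209.6, 225.7] 0.39 [0.556 0.176]
cover_knob [169.6, 263.4] 0.16 [0.569 0.287]
cover_pin [188.4, 203.1] 0.8 [0.63  0.151]
cover_pin [207.7, 216.9] 0.65 [0.573 0.16 ]
cap_grip [168.1, 258.6] 0.75 [0.588 0.274]
cap_rib [163.8, 277.3] 0.72 [0.582 0.301]
beaker [305.8, 150.8] 0.7 [ 0.553 -0.307]
cork [264.6, 181.7] 0.7 [ 0.596 -0.126]
cork [167.8, 277.6] 0.4 [0.636 0.257]
jar [271.4, 151.3] 0.73 [ 0.643 -0.249]
jar [189.4, 200.4] 0.72 [0.738 0.042]
amber [213.2, 177.3] 0.87 [ 0.733 -0.064]
washer [246.9, 374.0] 0.81 [0.368 0.34 ]
```

View pics/top0.png

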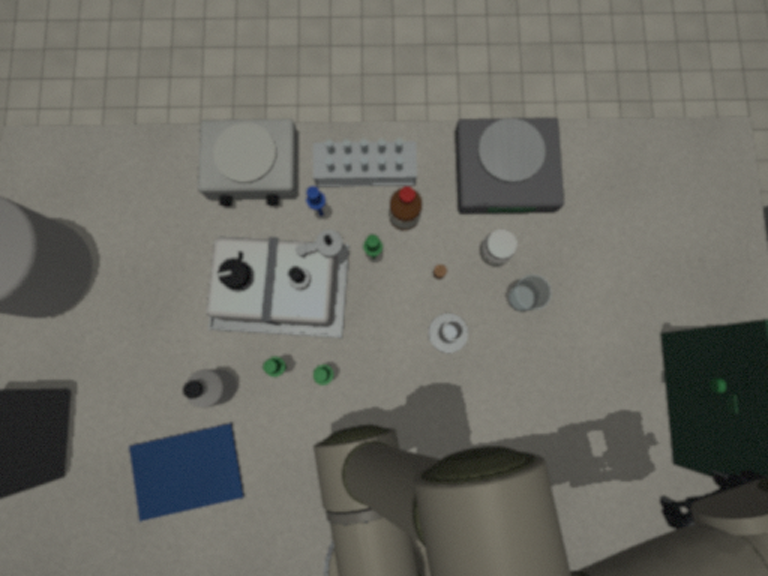

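View pics/side0.png

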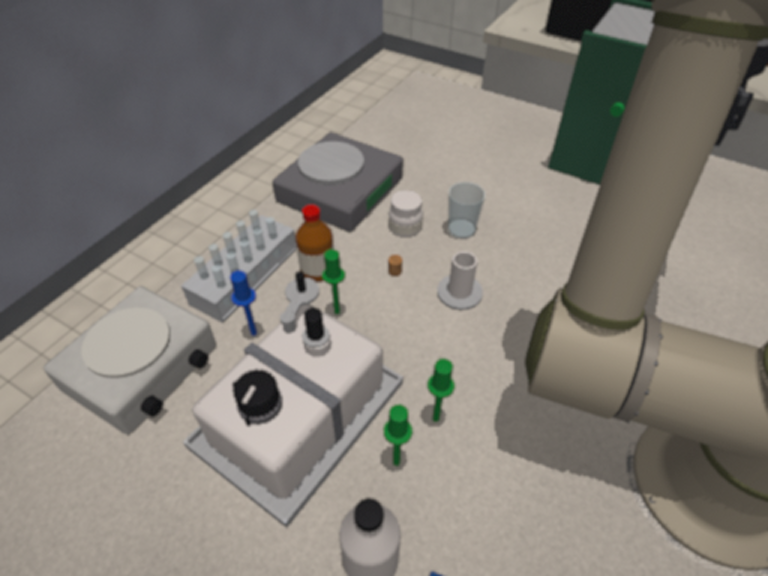

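The top view shows the can at (185,187) px, with the black rod grip in its dip neck at (198,183). The cover is swung away, with its knob at (220,156). The footed cup is at (299,222), and the beaker without a foot is at (349,198). Rod candidates are the blue one at (211,132) and three green ones at (248,164), (183,244) and (215,250). Only the black-gripped rod stands in the neck, so that is the one meant. Next I fit the can pose and confirm it in an enlarged crop.

```bash
cat > fit.py <<'E'
from h import *
from scipy.optimize import least_squares
t,s=shot("top"),shot("side")
L=dict(can=(0,0,0),dip_neck=(0,-.06,.133),rod_grip=(0,-.06,.163),cap_grip=(0,.06,.1475),cover_pin=(.055,-.06,.1645))
obs=[]
for p in(t,s):
    for q,X in L.items():
        for px,pr in lm(p,q)[:3]:
            g=np.array([.574,.22,0])+X
            if np.linalg.norm(proj(p,g)[0]-px)<16: obs.append((p,q,np.array(X),np.array(px)))
def W(v,X):
    c,n=np.cos(v[2]),np.sin(v[2]); return np.array([v[0]+c*X[0]-n*X[1],v[1]+n*X[0]+c*X[1],X[2]])
f=lambda v:np.concatenate([proj(p,W(v,X))[0]-px for p,q,X,px in obs])
r=least_squares(f,[.574,.22,0],loss="soft_l1"); v=r.x; print("can",v)
for o,e in zip(obs,f(v).reshape(-1,2)): print(o[1],o[3],e.round(1))
def tri(ps):
    A=np.zeros((3,3));b=np.zeros(3)
    for p,px in ps:
        c,d=ray(p,px);d/=np.linalg.norm(d);M=np.eye(3)-np.outer(d,d);A+=M;b+=M@c
    return np.linalg.solve(A,b)
for q in("cover_knob","cup_rim","cap_rib"): print(q,tri([(t,lm(t,q)[0][0]),(s,lm(s,q)[0][0])]).round(3))
out=[]
cup=[.470,-.136]
C=lambda c,r,z:[[c[0]+r*np.cos(a),c[1]+r*np.sin(a),z] for a in np.linspace(0,6.283,40)]
for p,b1,b2 in((t,(130,135,240,235),(275,195,325,245)),(s,(120,160,275,350),(285,160,330,210))):
    im=cv2.resize(p["frame"][...,::-1],None,fx=4,fy=4,interpolation=cv2.INTER_CUBIC)
    T=[[W(v,(x,y,.0)) for x,y in((-.1,-.14),(.1,-.14),(.1,.14),(-.1,.14))],C(W(v,(0,.06,0)),.0278,.1595),C(W(v,(0,-.06,0)),.02,.138),C(W(v,(0,-.06,0)),.013,.185),C(cup,.042,.008),C(cup,.022,.088)]
    for P in T: cv2.polylines(im,[(proj(p,P)*4+1.5).astype(int)],True,(0,0,255),1)
    for b in(b1,b2):
        k=im[b[1]*4:b[3]*4,b[0]*4:b[2]*4]; h=400 if b is b1 else 200
        out.append(cv2.resize(k,(int(k.shape[1]*h/k.shape[0]),h)))
cv=np.zeros((600,800,3),np.uint8)
x=0
for i in(0,2): cv[:400,x:x+out[i].shape[1]]=out[i][:,:800-x]; cv[400:,x:x+out[i+1].shape[1]]=out[i+1]; x+=out[i].shape[1]
cv2.imwrite("pics/fit.png",cv)
E
python3 fit.py
```

```text
can [ 0.57438437  0.21635835 -0.0833136 ]
can [187.8 193.6] [-0.7 -1.7]
dip_neck [194.5 185. ] [4.5 1.2]
cap_grip [152.3 187. ] [ 3.5 -4.5]
cover_pin [199.3 165.3] [-0.3 -0.4]
can [197.5 275.7] [2.  0.8]
dip_neck [212.  230.2] [-0.8 -4.7]
cap_grip [170.8 257.7] [-0.2  3.6]
cover_pin [189.8 202.7] [0.5 2. ]
cover_knob [0.642 0.1   0.172]
cup_rim [ 0.47  -0.137  0.097]
cap_rib [0.578 0.301 0.129]
```

View pics/fit.png

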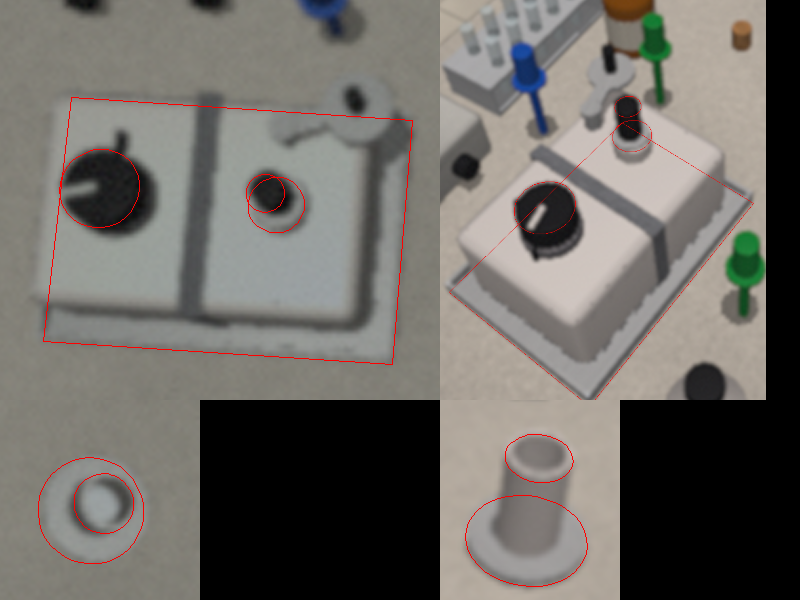

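The overlay fits. Tray, cap, rod and cup outlines match within about 1 px, and the rod with the black grip is confirmed at top (198,183). This puts the rod at about (0.571, 0.155), the cup at (0.470, -0.136), the pin at (0.624, 0.152) and the knob at (0.642, 0.100). The knob radius comes out at 55 mm, as it should.

>>> {"op": "move_arm", "data": {"jaw": [85, 85, 85, 85, 85, 85, 85, 85, 85, 85, 85, 85, 85, 85, 85, 85, 85, 85, 85, 85], "slide": [[0, 0, -1.5], [0, 0, -1.5], [14.65, -11.27, -1.5], [14.65, -11.27, -1.5], [14.65, -11.27, -1.5], [14.65, -11.27, -1.5], [14.65, -11.27, -1.5], [14.65, -11.27, -1.5], [14.65, -11.27, -1.5], [14.65, -11.27, -1.5], [14.65, -11.27, -1.5], [14.65, -11.27, -1.5], [14.65, -11.27, -1.5], [14.65, -11.27, -1.5], [14.65, -11.27, -1.5], [14.65, -11.27, -1.5], [14.65, -11.27, -1.5], [14.65, -11.27, -1.5], [14.65, -11.27, -1.5], [14.65, -11.27, -1.5]], "turn": [[0, 0, 0], [0, 0, 0], [0, 0, 0.391], [0, 0, 0.391], [0, 0, 0.391], [0, 0, 0.391], [0, 0, 0.391], [0, 0, 0.391], [0, 0, 0.391], [0, 0, 0.391], [0, 0, 0.391], [0, 0, 0.391], [0, 0, 0.391], [0, 0, 0.391], [0, 0, 0.391], [0, 0, 0.391], [0, 0, 0.391], [0, 0, 0.391], [0, 0, 0.391], [0, 0, 0.391]], "force": 40}}

```text
time_s: 4.07
eef_pos: [0.5708, 0.1574, 0.2911]
tcp_rot: [-3.141, -0.0, 0.001]
force: [1.3, -0.8, 1.2]
gripper_width: 0.085
finger_force: 0.0
```

```bash
python3 - <<'E'
from h import *
t,s=shot("top"),shot("side")
print(manip.observe()["eef_pos"])
for p in(t,s):
    for q in("rod_grip","dip_neck"):
        print(q,[(px,pr,atz(p,px,.163 if q=="rod_grip" else .133).round(3)[:2]) for px,pr in lm(p,q)[:3]])
# pads (grasp pt) projected straight down on the grip
im=s["frame"][...,::-1].copy()
cv2.imwrite("pics/ab.png",cv2.resize(im[130:270,120:300],None,fx=4,fy=4,interpolation=cv2.INTER_CUBIC))
E
```

```text
[0.57098964 0.15834694 0.28996714]
rod_grip [([244.5, 163.7], 0.68, array([0.626, 0.025])), ([210.8, 131.4], 0.54, array([0.721, 0.12 ])), ([213.9, 249.5], 0.48, array([0.391, 0.11 ]))]
dip_neck [([198.7, 183.1], 0.57, array([0.578, 0.158]))]
rod_grip [([223.4, 172.0], 0.92, array([0.62 , 0.032])), ([211.9, 216.0], 0.86, array([0.567, 0.152])), ([159.6, 191.9], 0.8, array([0.706, 0.157]))]
dip_neck [([208.6, 231.5], 0.56, array([0.565, 0.172]))]
```

View pics/ab.png

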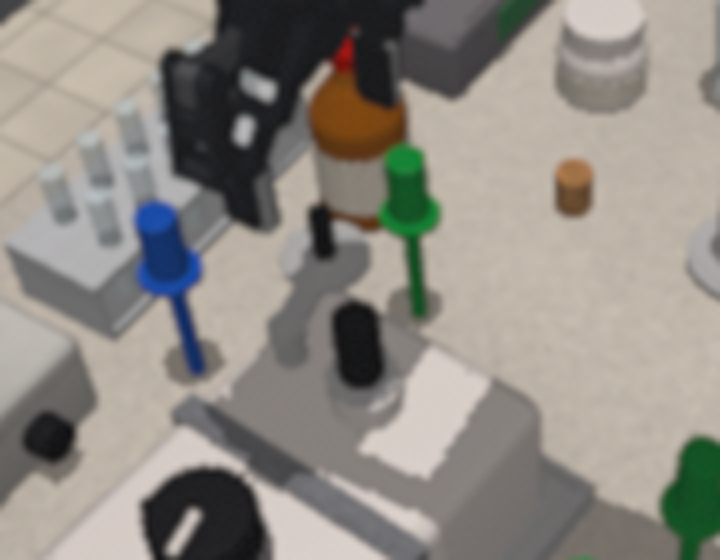

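The crop shows the open hand about 0.13 m above the black rod, with the grip at crop (357,345), i.e. side px (209,216). The path straight down is free.

>>> {"op": "move_arm", "data": {"jaw": [85, 85, 85, 85, 85, 85, 85, 85, 85, 85, 0, 0, 0, 0, 0, 0, 0, 0, 0, 0], "slide": [[0, 0.07, 0.7], [0, 0.07, 1.4], [0, 0.07, 2.0], [0, 0.07, 2.5], [0, 0.07, 2.9], [0, 0.07, 3.2], [0, 0.07, 3.4], [0, 0.07, 3.57], [0, 0.07, 3.57], [0, 0.07, 3.57], [0, 0.07, 3.57], [0, 0.07, 3.57], [0, 0.07, 3.57], [0, 0.07, 3.57], [0, 0.07, 3.57], [0, 0.07, 3.57], [0, 0.07, 3.57], [0, 0.07, 3.57], [0, 0.07, 3.57], [0, 0.07, 3.57]], "turn": [[0, 0, 0], [0, 0, 0], [0, 0, 0], [0, 0, 0], [0, 0, 0], [0, 0, 0], [0, 0, 0], [0, 0, 0], [0, 0, 0], [0, 0, 0], [0, 0, 0], [0, 0, 0], [0, 0, 0], [0, 0, 0], [0, 0, 0], [0, 0, 0], [0, 0, 0], [0, 0, 0], [0, 0, 0], [0, 0, 0]], "force": 40}}

```text
time_s: 6.03
eef_pos: [0.5702, 0.1519, 0.1489]
tcp_rot: [-3.141, -0.001, -0.0]
force: [-0.4, 0.9, 4.8]
gripper_width: 0.025
finger_force: 39.4
```

>>> {"op": "move_arm", "data": {"jaw": [0, 0, 0, 0, 0, 0, 0, 0, 0, 0, 0, 0], "slide": [[0, 0, -0.3], [0, 0, -0.6], [0, 0, -0.9], [0, 0, -1.2], [0, 0, -1.6], [0, 0, -2.0], [0, 0, -2.4], [0, 0, -2.8], [0, 0, -3.2], [0, 0, -3.5], [0, 0, -3.5], [0, 0, -3.5]], "turn": [[0, 0, 0], [0, 0, 0], [0, 0, 0], [0, 0, 0], [0, 0, 0], [0, 0, 0], [0, 0, 0], [0, 0, 0], [0, 0, 0], [0, 0, 0], [0, 0, 0], [0, 0, 0]]}}

```text
time_s: 7.03
eef_pos: [0.57, 0.1517, 0.2879]
tcp_rot: [3.141, 0.0, -0.0]
force: [-0.1, -0.4, -2.3]
gripper_width: 0.0251
finger_force: 39.3
```

>>> {"op": "move_arm", "data": {"jaw": [0, 0, 0, 0, 0, 0, 0, 0, 0, 0, 0, 0, 0, 0, 0, 0], "slide": [[-0.1, 0.3, 0], [-0.3, 0.9, 0], [-0.55, 1.6, 0], [-0.8, 2.3, 0], [-1.05, 3.0, 0], [-1.3, 3.7, 0], [-1.55, 4.4, 0], [-1.8, 5.1, 0], [-2.05, 5.8, 0], [-2.25, 6.4, 0], [-2.4, 6.9, 0], [-2.48, 7.1, 0], [-2.5, 7.18, 0], [-2.5, 7.18, 0], [-2.5, 7.18, 0], [-2.5, 7.18, 0]], "turn": [[0, 0, 0], [0, 0, 0], [0, 0, 0], [0, 0, 0], [0, 0, 0], [0, 0, 0], [0, 0, 0], [0, 0, 0], [0, 0, 0], [0, 0, 0], [0, 0, 0], [0, 0, 0], [0, 0, 0], [0, 0, 0], [0, 0, 0], [0, 0, 0]]}}

```text
time_s: 8.37
eef_pos: [0.4702, -0.1345, 0.2883]
tcp_rot: [-3.141, 0.0, 0.001]
force: [-0.8, 0.1, -1.0]
gripper_width: 0.0252
finger_force: 39.5
```

```bash
python3 - <<'E'
from h import *
s=shot("side"); t=shot("top")
print(manip.observe()["eef_pos"])
print([(d["bbox"],round(float(d["p"]),2)) for d in manip.silhouettes(s,"rod")[:3]],lm(s,"rod"),lm(s,"cup_rim"),lm(s,"rod_grip"),lm(t,"cup_rim"))
im=s["frame"][...,::-1].copy()
cv2.imwrite("pics/cup.png",cv2.resize(im[60:215,240:400],None,fx=3.8,fy=3.8,interpolation=cv2.INTER_CUBIC))
E
```

```text
[ 0.47021234 -0.13460106  0.28841015]
[([311.5, 114.9, 325.9, 151.5], 0.87), ([255.1, 272.0, 276.7, 310.9], 0.82), ([216.4, 166.2, 231.4, 209.1], 0.8)] [([264.1, 308.8], 0.94), ([226.2, 209.6], 0.94), ([289.6, 278.3], 0.91), ([172.8, 223.3], 0.85), ([310.1, 151.7], 0.62)] [([312.1, 172.4], 0.74)] [([293.6, 249.7], 0.83), ([223.0, 174.8], 0.77), ([157.0, 191.8], 0.7), ([260.8, 283.1], 0.63), ([318.3, 102.5], 0.6)] [([299.7, 219.1], 0.67), ([201.1, 167.1], 0.56)]
```

View pics/cup.png

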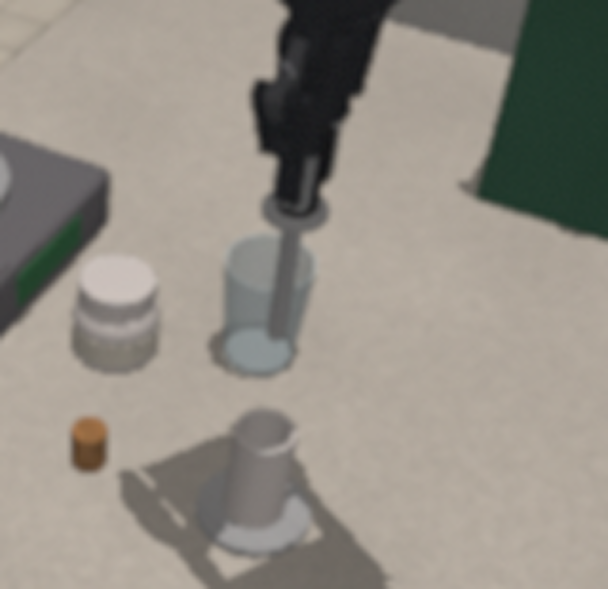

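The rod hangs in the hand above the cup. Its foot is at crop (277,338), i.e. side px (313,149), and the cup mouth is at crop (263,430), i.e. side px (309,173). I check the tilt numerically.

```bash
python3 - <<'E'
from h import *
s=shot("side")
g=np.array([.4702,-.1346])
for z in(.177,.272): print(z,proj(s,[*g,z]))
for dx,dy in((.01,0),(0,.01)): print(proj(s,[g[0]+dx,g[1]+dy,.177])-proj(s,[*g,.177]))
print("cup rim at z .088:",proj(s,[.470,-.136,.088]),"meas flange",240+295/3.8,60+212/3.8,"foot",240+277/3.8,60+338/3.8)
E
```

```text
0.177 [[313.21360883 148.61264936]]
0.272 [[318.29721312 116.40562783]]
[[-3.75264352 -1.41983722]]
[[-1.77070238  2.37959625]]
cup rim at z .088: [[309.43477061 174.16740085]] meas flange 317.63157894736844 115.78947368421052 foot 312.89473684210526 148.94736842105263
```

Upright and centred to about 1 mm. Lowering into the cup.

>>> {"op": "move_arm", "data": {"jaw": [0, 0, 0, 0, 0, 0, 0, 0, 0, 0, 0, 0, 0, 0, 0], "slide": [[0, 0.03, 0.5], [0, 0.03, 1.0], [0, 0.03, 1.4], [0, 0.03, 1.7], [0, 0.03, 2.0], [0, 0.03, 2.3], [0, 0.03, 2.6], [0, 0.03, 2.9], [0, 0.03, 3.2], [0, 0.03, 3.5], [0, 0.03, 3.7], [0, 0.03, 3.9], [0, 0.03, 4.0], [0, 0.03, 4.05], [0, 0.03, 4.05]], "turn": [[0, 0, 0], [0, 0, 0], [0, 0, 0], [0, 0, 0], [0, 0, 0], [0, 0, 0], [0, 0, 0], [0, 0, 0], [0, 0, 0], [0, 0, 0], [0, 0, 0], [0, 0, 0], [0, 0, 0], [0, 0, 0], [0, 0, 0]]}}

```text
time_s: 10.02
eef_pos: [0.47, -0.1366, 0.1264]
tcp_rot: [-3.142, 0.0, -0.0]
force: [-0.2, 0.8, -1.1]
gripper_width: 0.025
finger_force: 39.5
```

>>> {"op": "move_arm", "data": {"jaw": [0, 0, 0, 0, 0, 0], "slide": [[0, 0, 0.03], [0, 0, 0.06], [0, 0, 0.09], [0, 0, 0.12], [0, 0, 0.12], [0, 0, 0.12]], "turn": [[0, 0, 0], [0, 0, 0], [0, 0, 0], [0, 0, 0], [0, 0, 0], [0, 0, 0]]}}

```text
time_s: 10.52
eef_pos: [0.47, -0.1366, 0.1217]
tcp_rot: [-3.142, 0.0, -0.0]
force: [0.3, 0.7, -0.4]
gripper_width: 0.025
finger_force: 39.5
```

>>> {"op": "move_arm", "data": {"jaw": [0, 0, 0, 0, 0, 0], "slide": [[0, 0, 0.02], [0, 0, 0.04], [0, 0, 0.06], [0, 0, 0.06], [0, 0, 0.06], [0, 0, 0.06]], "turn": [[0, 0, 0], [0, 0, 0], [0, 0, 0], [0, 0, 0], [0, 0, 0], [0, 0, 0]]}}

```text
time_s: 11.02
eef_pos: [0.4707, -0.1368, 0.1207]
tcp_rot: [3.141, -0.002, -0.0]
force: [-2.0, 1.9, 11.8]
gripper_width: 0.0254
finger_force: 41.0
```

Contact at the bottom (12 N), at the expected height. Now I let go.

>>> {"op": "move_arm", "data": {"jaw": [30, 40, 60, 85, 85, 85, 85, 85, 85, 85, 85, 85, 85, 85, 85, 85, 85, 85], "slide": [[0, 0, 0], [0, 0, 0], [0, 0, 0], [0, 0, 0], [0, 0, 0], [0, 0, 0], [0, 0, 0], [0, 0, 0], [0, 0, 0], [0, 0, -0.4], [0, 0, -0.9], [0, 0, -1.5], [0, 0, -2.2], [0, 0, -3.0], [0, 0, -3.5], [0, 0, -3.75], [0, 0, -3.75], [0, 0, -3.75]], "turn": [[0, 0, 0], [0, 0, 0], [0, 0, 0], [0, 0, 0], [0, 0, 0], [0, 0, 0], [0, 0, 0], [0, 0, 0], [0, 0, 0], [0, 0, 0], [0, 0, 0], [0, 0, 0], [0, 0, 0], [0, 0, 0], [0, 0, 0], [0, 0, 0], [0, 0, 0], [0, 0, 0]]}}

```text
time_s: 12.52
eef_pos: [0.4698, -0.1365, 0.2683]
tcp_rot: [-3.141, 0.001, -0.0]
force: [-0.0, 0.2, -0.1]
gripper_width: 0.085
finger_force: 0.0
```

```bash
python3 - <<'E'
from h import *
s=shot("side"); t=shot("top")
v=manip.observe(); print(v["eef_pos"],v["force"],v["joint_pos"])
a=s["frame"][110:215,255:375,::-1]; b=t["frame"][130:230,130:260,::-1]
a=cv2.resize(a,(380,332),interpolation=cv2.INTER_CUBIC); b=cv2.resize(b,(420,332),interpolation=cv2.INTER_CUBIC)
cv2.imwrite("pics/placed.png",np.hstack([a,b]))
for p in(s,t):
    for q in("cover_knob","cover_pin","cap_grip"): print(q,[(px,pr,atz(p,px,.1475 if q=="cap_grip" else .1645).round(3)[:2]) for px,pr in lm(p,q)[:3]])
E
```

```text
[ 0.46954236 -0.13632075  0.26758931] [-0.56223565 -0.00686122 -0.28267716] [-5.22731281e-01  2.09013378e-01  1.53716608e+00  8.01341932e-06
  1.39842831e+00  1.04827772e+00]
cover_knob [([199.4, 186.1], 0.96, array([0.64 , 0.098]))]
cover_pin [([191.4, 203.3], 0.64, array([0.624, 0.148])), ([305.6, 193.3], 0.37, array([ 0.427, -0.005]))]
cap_grip [([170.4, 259.0], 0.62, array([0.583, 0.272]))]
cover_knob [([219.0, 161.7], 0.73, array([0.633, 0.096]))]
cover_pin [([196.7, 166.1], 0.67, array([0.621, 0.158]))]
cap_grip [([154.4, 186.2], 0.54, array([0.569, 0.28 ])), ([331.4, 167.6], 0.52, array([ 0.614, -0.221]))]
```

View pics/placed.png

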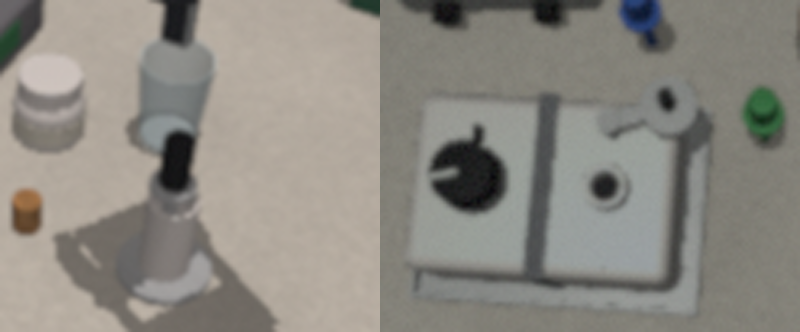

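The rod stands upright in the footed cup, with its flange above the rim at crop (175,190). The open dip neck is at top px (199,186), the knob disc at (219,162) and the knob top at (218.5,160).

```bash
python3 - <<'E'
from h import *
t=shot("top");s=shot("side")
print("neck",atz(t,(199.35,186),.133),"disc",atz(t,(219.2,162.2),.1415),"knobtop",atz(t,(218.5,160.1),.1765),"cap",atz(t,(130+88/3.23,130+175/3.32),.1595))
for n,P in dict(neck=[.5715,.155,.133],knob=[.640,.098,.1765],disc=[.640,.098,.1415]).items(): print(n,proj(s,P),proj(t,P))
E
```

```text
neck [0.56996897 0.15562987 0.133     ] disc [0.63670563 0.09807303 0.1415    ] knobtop [0.6341029  0.09643271 0.1765    ] cap [0.57650198 0.26855138 0.1595    ]
neck [[210.81026926 224.6421948 ]] [[199.57518946 185.46837975]]
knob [[198.83302104 182.36030183]] [[217.93293799 158.03094952]]
disc [[200.54497965 192.85969459]] [[219.2252216  161.07805136]]
```

>>> {"op": "move_arm", "data": {"jaw": [40, 40, 40, 40, 40, 40, 40, 40, 40, 40, 40, 40, 40, 40, 40, 40, 40, 40, 40, 40], "slide": [[4.21, -5.86, 0], [4.21, -5.86, 0], [4.21, -5.86, 0], [4.21, -5.86, 0], [4.21, -5.86, 0], [4.21, -5.86, 0], [4.21, -5.86, 0], [4.21, -5.86, 0], [4.21, -5.86, 0], [4.21, -5.86, 0], [4.21, -5.86, 0], [4.21, -5.86, 0], [4.21, -5.86, 0], [4.21, -5.86, 0], [4.21, -5.86, 0], [4.21, -5.86, 0], [4.21, -5.86, 0], [4.21, -5.86, 0], [4.21, -5.86, 0], [4.21, -5.86, 0]], "turn": [[0, 0, -1.83], [0, 0, -1.83], [0, 0, -1.83], [0, 0, -1.83], [0, 0, -1.83], [0, 0, -1.83], [0, 0, -1.83], [0, 0, -1.83], [0, 0, -1.83], [0, 0, -1.83], [0, 0, -1.83], [0, 0, -1.83], [0, 0, -1.83], [0, 0, -1.83], [0, 0, -1.83], [0, 0, -1.83], [0, 0, -1.83], [0, 0, -1.83], [0, 0, -1.83], [0, 0, -1.83]], "force": 25}}

```text
time_s: 14.68
eef_pos: [0.6385, 0.0978, 0.2693]
tcp_rot: [-3.142, -0.0, 1.829]
force: [0.8, 0.1, 0.7]
gripper_width: 0.0398
finger_force: 0.0
```

Descend 119 mm (2.98 units) and close.

>>> {"op": "move_arm", "data": {"jaw": [40, 40, 40, 40, 40, 40, 40, 40, 40, 0, 0, 0, 0, 0, 0, 0], "slide": [[0, 0, 0.6], [0, 0, 1.2], [0, 0, 1.8], [0, 0, 2.2], [0, 0, 2.5], [0, 0, 2.75], [0, 0, 2.95], [0, 0, 2.95], [0, 0, 2.95], [0, 0, 2.95], [0, 0, 2.95], [0, 0, 2.95], [0, 0, 2.95], [0, 0, 2.95], [0, 0, 2.95], [0, 0, 2.95]], "turn": [[0, 0, 0], [0, 0, 0], [0, 0, 0], [0, 0, 0], [0, 0, 0], [0, 0, 0], [0, 0, 0], [0, 0, 0], [0, 0, 0], [0, 0, 0], [0, 0, 0], [0, 0, 0], [0, 0, 0], [0, 0, 0], [0, 0, 0], [0, 0, 0]], "force": 25}}

```text
time_s: 16.02
eef_pos: [0.6388, 0.0978, 0.1522]
tcp_rot: [3.14, 0.0, 1.83]
force: [-0.8, 0.7, 5.9]
gripper_width: 0.013
finger_force: 24.6
```

>>> {"op": "move_arm", "data": {"jaw": [0, 0, 0, 0, 0, 0, 0, 0, 0, 0, 0, 0, 0, 0, 0, 0, 0, 0, 0, 0], "slide": [[0.007, -0.137, 0], [0.027, -0.273, 0], [0.061, -0.406, 0], [0.109, -0.535, 0], [0.168, -0.659, 0], [0.24, -0.776, 0], [0.323, -0.886, 0], [0.417, -0.986, 0], [0.52, -1.077, 0], [0.632, -1.157, 0], [0.751, -1.225, 0], [0.877, -1.282, 0], [1.007, -1.325, 0], [1.141, -1.355, 0], [1.278, -1.372, 0], [1.415, -1.374, 0], [1.552, -1.364, 0], [1.687, -1.339, 0], [1.78, -1.313, 0], [1.78, -1.313, 0]], "turn": [[0, 0, 0.1], [0, 0, 0.2], [0, 0, 0.3], [0, 0, 0.4], [0, 0, 0.5], [0, 0, 0.6], [0, 0, 0.7], [0, 0, 0.8], [0, 0, 0.9], [0, 0, 1.0], [0, 0, 1.1], [0, 0, 1.2], [0, 0, 1.3], [0, 0, 1.4], [0, 0, 1.5], [0, 0, 1.6], [0, 0, 1.7], [0, 0, 1.8], [0, 0, 1.87], [0, 0, 1.87]]}}

```text
time_s: 17.68
eef_pos: [0.5703, 0.1538, 0.1521]
tcp_rot: [-3.141, -0.003, -0.042]
force: [2.4, 1.6, 6.5]
gripper_width: 0.013
finger_force: 24.7
```

>>> {"op": "move_arm", "data": {"jaw": [0, 0, 0, 0, 0], "slide": [[0, -0.04, 0], [0, -0.08, 0], [0, -0.12, 0], [0, -0.12, 0], [0, -0.12, 0]], "turn": [[0, 0, 0.04], [0, 0, 0.04], [0, 0, 0.04], [0, 0, 0.04], [0, 0, 0.04]]}}

```text
time_s: 18.1
eef_pos: [0.5704, 0.1555, 0.1521]
tcp_rot: [3.138, -0.002, -0.078]
force: [1.1, -10.7, 7.1]
gripper_width: 0.0129
finger_force: 25.1
```

The cover is at its stop, with a 10.7 N reaction. I release it and rise, then go above the cap with the yaw wound back.

>>> {"op": "move_arm", "data": {"jaw": [40, 40, 40, 40, 40, 40, 40, 40, 40, 40, 40, 40], "slide": [[0, 0.12, 0], [0, 0.12, 0], [0, 0.12, 0], [0, 0.12, 0], [0, 0.12, -0.4], [0, 0.12, -0.9], [0, 0.12, -1.5], [0, 0.12, -2.1], [0, 0.12, -2.6], [0, 0.12, -2.75], [0, 0.12, -2.75], [0, 0.12, -2.75]], "turn": [[0, 0, 0], [0, 0, 0], [0, 0, 0], [0, 0, 0], [0, 0, 0], [0, 0, 0], [0, 0, 0], [0, 0, 0], [0, 0, 0], [0, 0, 0], [0, 0, 0], [0, 0, 0]]}}

```text
time_s: 19.1
eef_pos: [0.5689, 0.1533, 0.26]
tcp_rot: [3.141, 0.002, -0.08]
force: [-0.8, 0.3, 0.2]
gripper_width: 0.04
finger_force: 0.0
```

```bash
python3 - <<'E'
from h import *
s=shot("side"); t=shot("top")
v=manip.observe(); print(v["eef_pos"],v["tcp_rot"],v["joint_pos"])
for p in(s,t): 
    for q,z in(("cap_grip",.1475),("cover_knob",.1645),("cap_rib",.12)): print(q,[(px,pr,atz(p,px,z).round(4)[:2]) for px,pr in lm(p,q)[:2]])
im=s["frame"][160:310,120:290,::-1]
im=cv2.resize(im,None,fx=4,fy=4,interpolation=cv2.INTER_CUBIC)
for c,r,z in(((.579,.275),.0278,.1595),((.5705,.1555),.026,.1415)):
    P=[[c[0]+r*np.cos(a),c[1]+r*np.sin(a),z] for a in np.linspace(0,6.28,40)]
    cv2.polylines(im,[((proj(s,P)-[120,160])*4+1.5).astype(int)],True,(0,0,255),1)
cv2.imwrite("pics/cov.png",im)
E
```

```text
[0.56877118 0.15319533 0.25952019] [ 3.14118942e+00  2.93397082e-03 -8.00175834e-02] [6.43451501e-02 4.41577781e-01 1.24147031e+00 2.31822597e-05
 1.46150602e+00 1.71515591e+00]
cap_grip [([168.2, 260.9], 0.93, array([0.584 , 0.2778]))]
cover_knob [([246.3, 372.0], 0.7, array([0.3436, 0.3758])), ([206.1, 214.5], 0.69, array([0.5793, 0.1563]))]
cap_rib [([162.3, 277.9], 0.7, array([0.5839, 0.3032]))]
cap_grip [([154.3, 182.1], 0.71, array([0.5806, 0.2803]))]
cover_knob [([197.7, 182.8], 0.39, array([0.5735, 0.1552]))]
cap_rib [([147.2, 183.9], 0.55, array([0.5808, 0.3087]))]
```

View pics/cov.png

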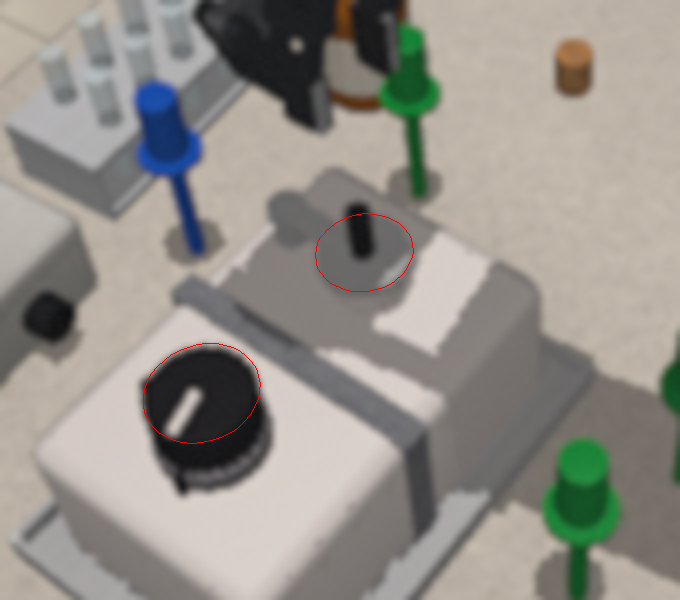

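The cover disc sits over the neck, at crop (365,250), matching the overlay. The cap is at crop (205,395), with its bar and rib pointing about +y, so it is roughly 1.7 rad short of home.

>>> {"op": "move_arm", "data": {"jaw": [85, 85, 85, 85, 85, 85, 85, 85, 85, 85, 85, 85, 85, 85, 85, 85, 85, 85, 85, 85], "slide": [[0.01, -3.03, 0], [0.01, -3.03, 0], [0.01, -3.03, 0], [0.01, -3.03, 0], [0.01, -3.03, 0], [0.01, -3.03, 0], [0.01, -3.03, 0], [0.01, -3.03, 0], [0.01, -3.03, 0], [0.01, -3.03, 0], [0.01, -3.03, 0], [0.01, -3.03, 0], [0.01, -3.03, 0], [0.01, -3.03, 0], [0.01, -3.03, 0], [0.01, -3.03, 0], [0.01, -3.03, 0], [0.01, -3.03, 0], [0.01, -3.03, 0], [0.01, -3.03, 0]], "turn": [[0, 0, -2.45], [0, 0, -2.45], [0, 0, -2.45], [0, 0, -2.45], [0, 0, -2.45], [0, 0, -2.45], [0, 0, -2.45], [0, 0, -2.45], [0, 0, -2.45], [0, 0, -2.45], [0, 0, -2.45], [0, 0, -2.45], [0, 0, -2.45], [0, 0, -2.45], [0, 0, -2.45], [0, 0, -2.45], [0, 0, -2.45], [0, 0, -2.45], [0, 0, -2.45], [0, 0, -2.45]], "force": 80}}

```text
time_s: 21.17
eef_pos: [0.5794, 0.2739, 0.2611]
tcp_rot: [-3.141, -0.0, 2.376]
force: [-0.1, -0.1, 1.2]
gripper_width: 0.085
finger_force: 0.0
```

>>> {"op": "move_arm", "data": {"jaw": [85, 85, 85, 85, 85, 85, 85, 85, 85, 85, 85], "slide": [[0, 0, 0.5], [0, 0, 1.0], [0, 0, 1.5], [0, 0, 2.0], [0, 0, 2.4], [0, 0, 2.7], [0, 0, 2.9], [0, 0, 3.1], [0, 0, 3.2], [0, 0, 3.2], [0, 0, 3.2]], "turn": [[0, 0, 0], [0, 0, 0], [0, 0, 0], [0, 0, 0], [0, 0, 0], [0, 0, 0], [0, 0, 0], [0, 0, 0], [0, 0, 0], [0, 0, 0], [0, 0, 0]]}}

```text
time_s: 22.08
eef_pos: [0.5796, 0.274, 0.1338]
tcp_rot: [3.141, 0.0, 2.37]
force: [-0.3, -0.4, -0.2]
gripper_width: 0.085
finger_force: 0.0
```

>>> {"op": "move_arm", "data": {"jaw": [0, 0, 0, 0, 0, 0, 0, 0], "slide": [[0, 0, 0.05], [0, 0, 0.05], [0, 0, 0.05], [0, 0, 0.05], [0, 0, 0.05], [0, 0, 0.05], [0, 0, 0.05], [0, 0, 0.05]], "turn": [[0, 0, 0], [0, 0, 0], [0, 0, 0], [0, 0, 0], [0, 0, 0], [0, 0, 0], [0, 0, 0], [0, 0, 0]], "force": 60}}

```text
time_s: 22.75
eef_pos: [0.58, 0.2745, 0.1323]
tcp_rot: [3.139, 0.001, 2.37]
force: [1.9, 3.6, 5.4]
gripper_width: 0.0523
finger_force: 63.6
```

>>> {"op": "move_arm", "data": {"jaw": [0, 0, 0, 0, 0, 0, 0, 0, 0, 0, 0, 0, 0, 0, 0, 0, 0, 0, 0, 0], "slide": [[0, 0, 0], [0, 0, 0], [0, 0, 0], [0, 0, 0], [0, 0, 0], [0, 0, 0], [0, 0, 0], [0, 0, 0], [0, 0, 0], [0, 0, 0], [0, 0, 0], [0, 0, 0], [0, 0, 0], [0, 0, 0], [0, 0, 0], [0, 0, 0], [0, 0, 0], [0, 0, 0], [0, 0, 0], [0, 0, 0]], "turn": [[0, 0, 0.1], [0, 0, 0.2], [0, 0, 0.3], [0, 0, 0.4], [0, 0, 0.5], [0, 0, 0.6], [0, 0, 0.7], [0, 0, 0.8], [0, 0, 0.9], [0, 0, 1.0], [0, 0, 1.1], [0, 0, 1.2], [0, 0, 1.3], [0, 0, 1.4], [0, 0, 1.5], [0, 0, 1.5], [0, 0, 1.5], [0, 0, 1.5], [0, 0, 1.5], [0, 0, 1.5]]}}

```text
time_s: 24.42
eef_pos: [0.5794, 0.2744, 0.1323]
tcp_rot: [3.142, -0.001, 0.87]
force: [-1.5, 3.1, 7.2]
gripper_width: 0.0524
finger_force: 64.1
```

```bash
python3 -c "
from h import *
v=manip.observe();print(v['torque'],v['force'],v['joint_pos'])"
```

```text
[ 0.58273361  0.22212995 -0.04071716] [-1.51071003  3.05046213  7.24864069] [2.59684864e-01 6.49872696e-01 1.24384288e+00 7.47478669e-04
 1.24686278e+00 9.60287666e-01]
```

>>> {"op": "move_arm", "data": {"jaw": [0, 0, 0, 0, 0, 0, 0, 0, 0, 0, 0, 0, 0, 0, 0, 0, 0, 0, 0], "slide": [[0, 0, 0], [0, 0, 0], [0, 0, 0], [0, 0, 0], [0, 0, 0], [0, 0, 0], [0, 0, 0], [0, 0, 0], [0, 0, 0], [0, 0, 0], [0, 0, 0], [0, 0, 0], [0, 0, 0], [0, 0, 0], [0, 0, 0], [0, 0, 0], [0, 0, 0], [0, 0, 0], [0, 0, 0]], "turn": [[0, 0, 0.1], [0, 0, 0.2], [0, 0, 0.3], [0, 0, 0.4], [0, 0, 0.5], [0, 0, 0.6], [0, 0, 0.7], [0, 0, 0.8], [0, 0, 0.9], [0, 0, 1.0], [0, 0, 1.1], [0, 0, 1.2], [0, 0, 1.3], [0, 0, 1.4], [0, 0, 1.5], [0, 0, 1.6], [0, 0, 1.7], [0, 0, 1.7], [0, 0, 1.7]]}}

```text
time_s: 26.0
eef_pos: [0.5793, 0.2752, 0.1323]
tcp_rot: [-3.139, 0.001, -0.83]
force: [-0.7, 6.4, 6.2]
gripper_width: 0.0526
finger_force: 64.1
```

```bash
python3 -c "
from h import *
v=manip.observe();print(v['torque'],v['force'],v['joint_pos'])"
```

```text
[ 1.03722727  0.16524186 -0.04204673] [-0.70271576  6.43363255  6.21901362] [2.60342827e-01 6.49959571e-01 1.24359238e+00 1.94813518e-03
 1.24633963e+00 2.66070932e+00]
```

>>> {"op": "move_arm", "data": {"jaw": [60, 85, 85, 85, 85, 85, 85, 85, 85, 85, 85, 85, 85, 85, 85, 85, 85, 85, 85, 85], "slide": [[0, 0, 0], [0, 0, 0], [0, 0, 0], [0, 0, 0], [0, 0, 0], [0, 0, 0], [0, 0, 0], [0, 0, -0.5], [0, 0, -1.0], [0, 0, -1.6], [0, 0, -2.2], [0, 0, -2.8], [0, 0, -3.3], [0, 0, -3.3], [-2, 3, -3.3], [-2, 3, -3.3], [-2, 3, -3.3], [-2, 3, -3.3], [-2, 3, -3.3], [-2, 3, -3.3]], "turn": [[0, 0, 0], [0, 0, 0], [0, 0, 0], [0, 0, 0], [0, 0, 0], [0, 0, 0], [0, 0, 0], [0, 0, 0], [0, 0, 0], [0, 0, 0], [0, 0, 0], [0, 0, 0], [0, 0, 0], [0, 0, 0], [0, 0, 0], [0, 0, 0], [0, 0, 0], [0, 0, 0], [0, 0, 0], [0, 0, 0]]}}

```text
time_s: 27.67
eef_pos: [0.4364, 0.2521, 0.2635]
tcp_rot: [-3.141, -0.0, -0.83]
force: [0.3, -1.3, -0.7]
gripper_width: 0.0848
finger_force: 0.0
```

```bash
python3 - <<'E'
from h import *
s=shot("side"); t=shot("top")
v=manip.observe(); print(v["eef_pos"],v["time_s"])
for p in(s,t): 
    for q,z in(("cap_grip",.1475),("cap_rib",.12)): print(q,[(px,pr,atz(p,px,z).round(4)[:2]) for px,pr in lm(p,q)[:2]])
a=cv2.resize(s["frame"][225:300,130:205,::-1],(400,400),interpolation=cv2.INTER_CUBIC)
b=cv2.resize(t["frame"][145:220,120:195,::-1],(400,400),interpolation=cv2.INTER_CUBIC)
cv2.imwrite("pics/cap.png",np.hstack([a,b]))
E
```

```text
[0.43753969 0.25203546 0.26302928] 27.7667
cap_grip []
cap_rib [([163.4, 258.5], 0.93, array([0.611, 0.268]))]
cap_grip [([155.5, 182.8], 0.82, array([0.5786, 0.2768])), ([199.3, 180.6], 0.29, array([0.5829, 0.1536]))]
cap_rib [([157.6, 170.4], 0.71, array([0.6203, 0.2797])), ([296.4, 217.9], 0.32, array([ 0.4753, -0.12  ]))]
```

View pics/cap.png

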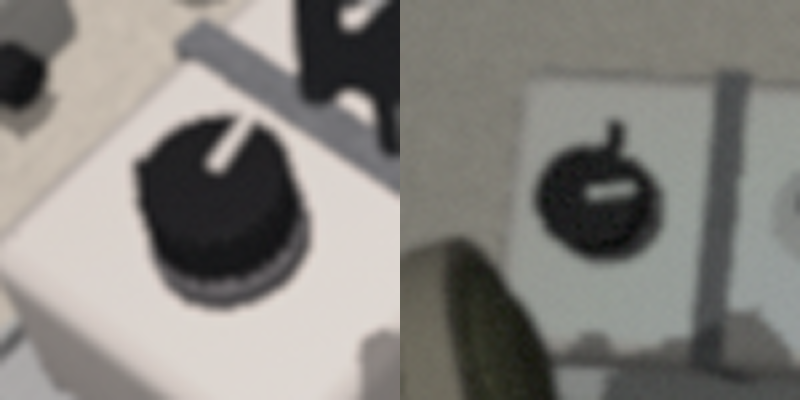

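The white bar now points right (-y), at crop (612,190). The rib meets the stop mark (+x) at crop (617,140). So the collar is home and the bar leads the rib by about 90°, or 3 clicks. The hand is clear of everything.

```bash
python3 -c "
from h import *
print(manip.hand_in())"
```

```text
the job is handed in; nothing more can be done
None
```

I handed the job in at about 28 s of the 72 s allowed; no verdict came back. The rod stands in the holder cup, the cover is shut against its stop, and the cap is fully home with about three ratchet clicks.

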